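# Set the staking slide over the pot and stand the stake

## Robot

A 6-joint arm with a two-finger parallel gripper is mounted at the origin on the work surface. World frame = base frame: x ahead of the robot, y to its left, z up, the work surface at z = 0. Lengths are in m, angles in rad, forces in N, time in s.
With the tool pointing down it reaches from about 0.3 to 0.875 m from the base axis. Payload 6.4 kg.
Tool frame: the origin (TCP) lies midway between the tips of the shut fingers; the grasp point (between the pads) lies 19 mm behind it; z points along the fingers, y is the line along which they close (so a half turn about z gives the same grasp; the last joint's range is limited). The gripper opens to 85 mm and grips with 20 to 120 N. Pads are 22 mm wide; open, the fingers measure 114 mm over their backs; the gripper's body (76 mm by 85 mm) begins 54 mm behind the grasp point. The pads swing forward as they close: fully open they stand 13 mm farther back than shut.
Start: joints at [-1.504, 0.181, 1.607, -0, 1.354, -0.206], TCP at [0.155, -0.554, 0.231] pointing down, gripper open.
Joint ranges: [-2.99, 2.99], [-0.89, 2.07], [0.3, 2.58], [-1.14, 4.28], [0, 2.63], [-3.12, 3.12]. Speed limits (rad/s): [2.57, 2.57, 3.01, 3.14, 3.14, 3.14].

## Interface

Orientations are given as a unit quaternion [w, x, y, z].
In Python, from bench import get_obs, camera, hand_in gives the robot as it stands.
- The arm moves only by the tool carry_out, never from a script. Its argument "plan" is a list that holds one entry, the list of rows, each a list of 7 numbers: the shift along the world's x, y, z in m, then the turn, a rotation vector about the world's x, y, z in rad, then the opening, from 0 (shut) to 1 (fully open). In form: [[[x, y, z, rx, ry, rz, hand], ...]]. A call has exactly 5 rows; each row is the pose to reach, as a shift and turn from the pose commanded when the call began; what a row does not reach only later rows make up. A row lasts 1/12 s, in which the tool goes at most 41.7 mm and 7.16 degrees, less where a joint would pass 70% of its speed; a pose out of reach is approached as far as the arm can. A call with a gripper value outside its range is refused whole. The fingers move at their own pace and stop on an object; the grip force is fixed at half the most. Time passes only in rows, so rows that repeat a pose let the fingers close, or fill a call up. It gives the time, the measured TCP pose, the force, the opening and the grip force at its end, in the units of the state.
- get_obs(): the state, without advancing time (a new reading comes with each control period).
- camera(name): name is "side" or "top" or "wrist"; returns a dict with "pixels" (384x512x3 uint8, red, green, blue), "z_map" (384x512 float32, m along the optical axis (not along the pixel's ray), 0 where there is no reading), "camera_matrix" (3x3 intrinsics, pixels), "k1" (the pictures are not rectified: a ray, as slopes to the right and down, at radius r is drawn at 1 + k1 r^2 times it, then the intrinsics apply), "cam_to_world" (4x4, takes a point from camera to world coordinates). Camera axes: x right, y up, looking along -z (the intrinsics and any distortion apply to the point x, -y, -z); pixel columns grow to the right and rows downward; lengths in m; the calibration is good to about 2 mm. A picture is of the moment at which its call begins.
- hand_in(): hands the job in; it is judged then, once.
The state is a dict: "time_s": time; "q": joint angles; "dq": joint speeds; "joint_efforts": joint torques, N m; "eef_pos": TCP position; "eef_rot": TCP orientation; "wrist_force": force on the tool from outside, world axes, zero at the start; "torque": the same for the moment, N m; "opening": opening from 0.0 (shut) to 1.0 (fully open); "grasp_force": force on a finger pad.
Only numpy, scipy, OpenCV 4.12 (cv2) and the standard library are available. Lean on these libraries where they do the work, as an engineer would, in place of code of your own. Each camera call takes 0.05 s, during which the arm holds its last target. There are 200 camera calls.

## Task

The trowel has been left lying across the staking slide: first lay it flat in the seed tray. Then slide the carriage along its track until its guide sleeve is centred over the round glazed pot, and finally stand the bamboo stake upright through the sleeve, down on the floor of the pot. Leave both pots, the mister and the tin standing where they are.

Things in the scene. Friction and masses are not known exactly. Their poses are not given: they have to be found in the camera images.
- jig: Staking slide, fixed to the counter: a straight aluminium track 60 mm wide and 460 mm long whose flat top is 45 mm above the counter, on a 90 mm wide, 12 mm thick foot. Origin: centre of its underside. Its y axis runs along the track, x across it away from the robot, z up.
- carriage (a joint): Carriage position on the track, m: 0 at mid-track, growing along the track's +y; stops at -0.19 and +0.19. Stiff (about 4 N), stays where left. Grey plastic saddle 60 mm along the track, 84 mm across, top 74 mm high; aluminium post above it to 113 mm with a black grip fin; an arm (16 mm wide, 97 to 111 mm high) reaches 140 mm from mid-track towards the robot to the sleeve.
- handle (a point): Middle of the black grip fin on top of the carriage: 18 mm thick along the track, 42 mm across it; it stands from 113 to 155 mm above the counter; this point is at 135 mm, on the track's centre line.
- sleeve (a point): Centre of the mouth of the guide sleeve at the end of the carriage's arm: an upright aluminium tube, bore 17 mm, from 88 to 130 mm above the counter, with a flared mouth (28 mm wide inside, 36 mm outside). This point is at the top, 130 mm high, on the bore's axis; axes as the track's.
- pot: Round green glazed pot, open on top: rim 116 mm in diameter, 72 mm high, wall 6 mm, inner floor 6 mm above the counter, 0.9 kg, standing loose between the robot and the track, near one end of the track or the other. Origin: centre of its underside.
- trowel: Small flat aluminium trowel, 203 mm long, about 160 g, lying across the top of the track. Origin: underside of the handle, close to its centre of mass; x runs along it from handle to blade, z up. The handle is a bar 24 mm wide (y) and 20 mm high, from x = -65 to +40 mm; a 12 mm wide neck follows, then the blade, 60 mm wide and up to 13 mm high, from x = 65 to 138 mm.
- tray: Plastic seed tray, an open box fixed to the counter: 260 mm (its x) by 160 mm (its y), 45 mm high, walls and floor 5 mm thick. Origin: centre of its underside.
- stand: Wooden stake block fixed to the counter, 70 x 70 mm, 40 mm high, with a 14 mm upright bore in its middle, its floor 10 mm above the counter. Origin: centre of its underside.
- stake: Bamboo stake, a straight round rod 12 mm in diameter and 190 mm long, 30 g, standing upright in the stake block at the start. Origin: centre of its lower end; z along it, upwards.
- stake_mid (a point): Point on the stake's axis, 105 mm above its lower end.
- square_pot: Square terracotta pot, 100 x 100 mm, 70 mm high, open on top, loose, standing near the other end of the track. Not to be moved. Origin: centre of its underside.
- mister: Stainless steel mister with a twist cap, 64 mm in diameter, 183 mm high, standing loose close to the stake block. Not to be moved. Origin: centre of its underside.
- tin: Plain steel tin, 60 mm in diameter, 80 mm high, standing loose just behind the middle of the track. Not to be moved. Origin: centre of its underside.

How it is judged:
By the outcome, as a careful person would: the job done as asked, in the order asked, and still so for the second after the job is handed in, with the robot touching nothing.
It also fails if it takes over 72 s, if anything falls off the work surface, if the arm or the gripper's body presses on something with over 40 N, if the wrist force passes 120 N, or if a joint passes its speed limit or range.

## Working session

There is one attempt and no reset: what is moved stays moved. The work goes in short steps, Python scripts to look and compute and a tool call to move; the robot and the scene stay as the last step left them, time stands still between calls to the robot, and variables do not carry over. Pictures are saved under pics/ and viewed, at most 10 in all, crops included, and the job is handed in when it is done.

Besides the shell and the picture viewer there is one more tool, called after "Request:" by a JSON object that holds its "api" and its "payload". carry_out: Moves the arm, as the interface text tells. Its arguments: {"type":"object","properties":{"plan":{"type":"array","items":{"type":"array","items":{"type":"array","items":{"type":"number"}}}}},"required":["plan"]}

```bash
mkdir -p pics; ls
cat > h.py <<'E'
import numpy as np, cv2
from bench import get_obs, camera
def world(c):
    """world xyz for each pixel from z_map (nan when none)"""
    K=c["camera_matrix"];h,w=c["z_map"].shape
    u,v=np.meshgrid(np.arange(w),np.arange(h))
    p=np.stack([u,v],-1).reshape(-1,1,2).astype(float)
    s=cv2.undistortPoints(p,K,np.array([c["k1"],0,0,0.])).reshape(h,w,2)
    z=np.where(c["z_map"]>0,c["z_map"],np.nan)
    P=np.stack([s[...,0]*z,-s[...,1]*z,-z,np.ones_like(z)],-1)
    return (P@c["cam_to_world"].T)[...,:3]
def save(c,n,f=1.0):
    cv2.imwrite("pics/"+n,cv2.resize(c["pixels"][...,::-1],None,fx=f,fy=f))
E
python3 - <<'E'
from h import *
o=get_obs();print(o["time_s"],o["eef_pos"],o["eef_rot"])
a=[camera(n) for n in("side","top")]
for n,c in zip(("side","top"),a):
    save(c,n+"0.png",1.5); np.save(n+"0.npy",world(c)); np.save(n+"0c.npy",c["pixels"]); print(c["cam_to_world"],c["k1"],np.isnan(world(c)[...,0]).mean())
E
```

```text
pics
0.0 [ 0.15487189 -0.55319629  0.23040906] [-8.49782230e-04  9.90715461e-01  1.35949071e-01  5.17697134e-05]
[[-0.97758408  0.10949181 -0.17983578  0.34160119]
 [-0.2100777  -0.56415277  0.79849797  1.07350932]
 [-0.01402587  0.81837839  0.57450856  0.88157016]
 [ 0.          0.          0.          1.        ]] -0.12882563566397287 0.0063934326171875
[[ 0.01918599  0.99430547 -0.10482616  0.43960515]
 [-0.99980856  0.0186776  -0.00582941 -0.00791549]
 [-0.00383832  0.10491793  0.99447348  1.3751727 ]
 [ 0.          0.          0.          1.        ]] -0.15880559877908235 0.003814697265625
```

View pics/top0.png

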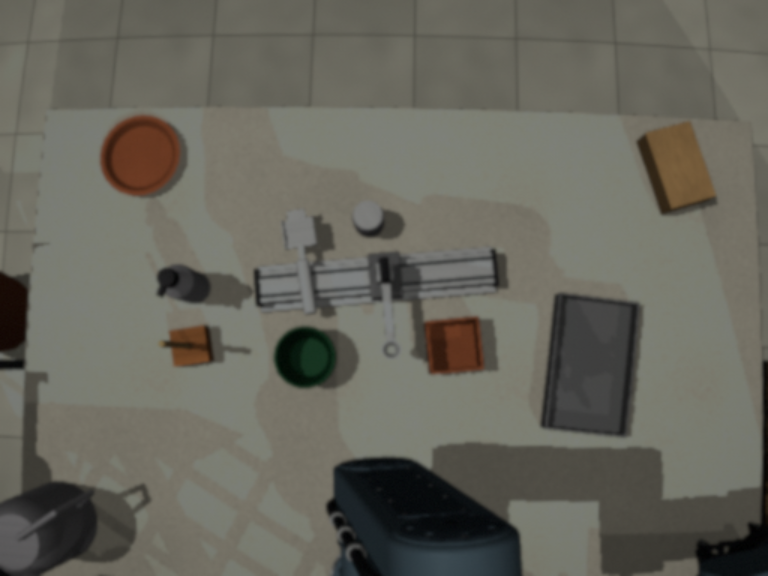

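View pics/side0.png

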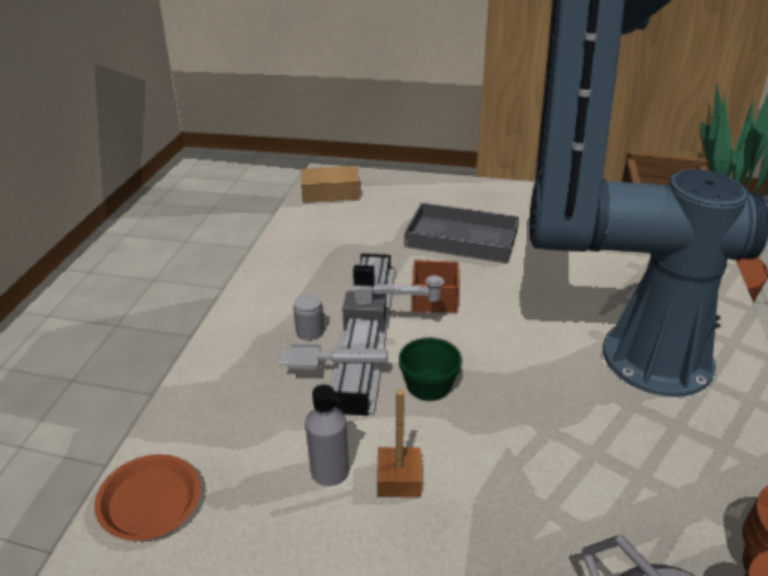

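The top view (1.5x) shows the green pot at (305,357), sleeve at (391,350), grip fin at (384,268), trowel across the track with its handle at (306,285) and blade at (299,230), tray at (590,365), stake block at (190,346), mister at (180,283), tin at (368,218) and square pot at (454,345). The side view agrees.

Run:
```python
from h import *
W=np.load("top0.npy");S=np.load("side0.npy");C=np.load("top0c.npy");SC=np.load("side0c.npy")
def box(W,x0,y0,x1,y1,zl,zh):
    r=np.zeros(W.shape[:2],bool); r[int(y0/1.5):int(y1/1.5),int(x0/1.5):int(x1/1.5)]=1
    return r&(W[...,2]>zl)&(W[...,2]<zh)
def rep(n,W,m):
    P=W[m]
    if len(P)<3: print(n,len(P));return
    (c,s,a)=cv2.minAreaRect((P[:,:2]*1000).astype(np.float32))
    print(n,len(P),"rect c",np.round(c,1),"size",np.round(s,1),"ang",round(a,2),"med",np.round(np.median(P,0)*1000,1),"zmax",round(P[:,2].max()*1e3,1))
print("table z",np.nanmedian(W[200:240,60:90,2]))
rep("pot rim",W,box(W,265,315,345,395,.062,.085))
rep("tray rim",W,box(W,530,280,650,450,.035,.055))
rep("tray floor",W,box(W,530,280,650,450,-.005,.02))
rep("track",W,box(W,245,240,505,320,.038,.052))
rep("trowel handle",W,box(W,285,250,320,320,.057,.075))
rep("trowel all",W,box(W,270,200,330,320,.052,.08))
rep("fin",W,box(W,365,240,405,300,.145,.165))
rep("fin+post",W,box(W,365,240,405,300,.105,.165))
rep("sleeve",W,box(W,375,335,410,365,.115,.14))
rep("block",W,box(W,165,315,220,375,.033,.05))
rep("stakeTop",W,box(W,150,325,220,365,.12,.3))
rep("sq",W,box(W,415,310,490,380,.06,.08))
rep("mister",W,box(W,150,255,215,310,.06,.3))
rep("tin",W,box(W,345,195,390,240,.07,.09))
rep("S stake",S,box(S,390,385,410,465,.06,.3))
P=S[box(S,390,385,410,465,.06,.3)]
for lo in(.06,.1,.14,.17):
    Q=P[(P[:,2]>lo)&(P[:,2]<lo+.03)]; print(lo,len(Q),np.round(np.median(Q,0)*1e3,1))
rep("S block",S,box(S,370,440,430,500,.033,.05))
rep("S trowel",S,box(S,275,340,392,372,.052,.08))
rep("S sleeve",S,box(S,420,270,450,305,.12,.14))
rep("S fin",S,box(S,345,255,385,300,.12,.165))
rep("S potrim",S,box(S,390,335,470,400,.064,.085))
```

```text
table z 0.0014953459179604112
pot rim 295 rect c [441.2 163.6] size [112.4 112.1] ang 29.96 med [437.  167.2  72.6] zmax 81.5
tray rim 688 rect c [ 435.3 -378.4] size [162.6 260.9] ang 84.29 med [ 438.1 -383.9   44.6] zmax 54.6
tray floor 8020 rect c [ 439.2 -385.5] size [335.4 242.8] ang 0.06 med [ 436.6 -381.     3.9] zmax 20.0
track 2741 rect c [591.2  36.1] size [464.9 136.5] ang 88.28 med [595.8  56.3  46.3] zmax 52.0
trowel handle 335 rect c [582.8 166.6] size [124.8  24.6] ang 10.31 med [575.4 164.8  65.4] zmax 74.3
trowel all 659 rect c [622.8 174. ] size [108.3 198.1] ang 82.68 med [624.1 170.7  59.7] zmax 74.3
fin 111 rect c [596.3  19.1] size [40.9 17.8] ang 8.27 med [596.7  20.  156.3] zmax 164.5
fin+post 235 rect c [582.2  19. ] size [68.4 29.8] ang 2.61 med [587.   17.7 126.4] zmax 164.5
sleeve 108 rect c [459.8   3.9] size [33.4 38. ] ang 64.56 med [457.7   6.2 128.3] zmax 135.3
block 556 rect c [458.1 391.4] size [71.6 73.5] ang 10.66 med [456.2 387.5  41.4] zmax 49.2
stakeTop 64 rect c [458.4 389.1] size [10.9 11.1] ang 20.99 med [458.  387.6 172.5] zmax 208.3
sq 309
[... 250 characters left out ...]
 54.4  80.6] zmax 89.2
S stake 251 rect c [457.3 390.8] size [12.3 12.5] ang 44.13 med [457.1 393.  143.2] zmax 205.3
0.06 44 [456.8 393.6  75.6]
0.1 45 [457.3 393.3 115.9]
0.14 60 [457.3 392.7 153.5]
0.17 60 [456.2 392.7 185.4]
S block 671 rect c [458.1 389.6] size [68.5 74.5] ang 9.1 med [456.4 397.7  41.3] zmax 48.7
S trowel 622 rect c [622.2 174. ] size [202.7  66. ] ang 9.19 med [620.4 175.1  57.5] zmax 69.5
S sleeve 71 rect c [457.6   1.6] size [35.7 30.8] ang 58.44 med [457.8  -1.7 127.7] zmax 133.1
S fin 181 rect c [597.4  18.9] size [42.  22.9] ang 6.91 med [595.9  23.4 143.3] zmax 158.1
S potrim 359 rect c [441.5 162.9] size [116.2 114. ] ang 85.88 med [440.5 175.2  71.3] zmax 77.1
```

Request:
{"api": "carry_out", "payload": {"plan": [[[0.0205, 0.0344, 0, 0, 0, -0.02, 1], [0.041, 0.0688, 0, 0, 0, -0.04, 1], [0.0615, 0.1032, 0, 0, 0, -0.06, 1], [0.082, 0.1376, 0, 0, 0, -0.08, 1], [0.1025, 0.172, 0, 0, 0, -0.106, 1]]]}}

```text
time_s: 0.52
eef_pos: [0.2578, -0.3798, 0.2308]
eef_rot: [-0.0, 0.997, 0.082, -0.0]
wrist_force: [0.8, -0.6, 0.4]
opening: 1.002
grasp_force: 0.0
```

Request:
{"api": "carry_out", "payload": {"plan": [[[0.0205, 0.0344, 0, 0, 0, 0, 1], [0.041, 0.0688, 0, 0, 0, 0, 1], [0.0615, 0.1032, 0, 0, 0, 0, 1], [0.082, 0.1376, 0, 0, 0, 0, 1], [0.1025, 0.172, 0, 0, 0, 0, 1]]]}}

```text
time_s: 0.93
eef_pos: [0.3603, -0.2078, 0.2312]
eef_rot: [0.0, 0.997, 0.083, 0.0]
wrist_force: [1.2, -0.3, -0.4]
opening: 0.998
grasp_force: 0.0
```

Request:
{"api": "carry_out", "payload": {"plan": [[[0.0205, 0.0344, 0, 0, 0, 0, 1], [0.041, 0.0688, 0, 0, 0, 0, 1], [0.0615, 0.1032, 0, 0, 0, 0, 1], [0.082, 0.1376, 0, 0, 0, 0, 1], [0.1025, 0.172, 0, 0, 0, 0, 1]]]}}

```text
time_s: 1.35
eef_pos: [0.4629, -0.0356, 0.2312]
eef_rot: [0.0, 0.997, 0.083, 0.0]
wrist_force: [0.7, -1.3, 0.1]
opening: 0.998
grasp_force: 0.0
```

Request:
{"api": "carry_out", "payload": {"plan": [[[0.0205, 0.0344, 0, 0, 0, 0, 1], [0.041, 0.0688, 0, 0, 0, 0, 1], [0.0615, 0.1032, 0, 0, 0, 0, 1], [0.082, 0.1376, 0, 0, 0, 0, 1], [0.1025, 0.172, 0, 0, 0, 0, 1]]]}}

```text
time_s: 1.77
eef_pos: [0.5653, 0.1364, 0.2308]
eef_rot: [0.0, 0.997, 0.083, -0.0]
wrist_force: [0.1, -0.7, 0.3]
opening: 1.004
grasp_force: 0.0
```

Request:
{"api": "carry_out", "payload": {"plan": [[[0.021, 0.032, 0, 0, 0, 0, 0.8], [0.021, 0.032, -0.04, 0, 0, 0, 0.8], [0.021, 0.032, -0.08, 0, 0, 0, 0.8], [0.021, 0.032, -0.11, 0, 0, 0, 0.8], [0.021, 0.032, -0.14, 0, 0, 0, 0.8]]]}}

```text
time_s: 2.18
eef_pos: [0.5847, 0.1666, 0.0886]
eef_rot: [0.0, 0.996, 0.084, -0.001]
wrist_force: [0.6, 0.1, -0.9]
opening: 0.801
grasp_force: 0.0
```

Request:
{"api": "carry_out", "payload": {"plan": [[[0, 0, -0.02, 0, 0, 0, 0.8], [0, 0, -0.035, 0, 0, 0, 0.8], [0, 0, -0.042, 0, 0, 0, 0.8], [0, 0, -0.042, 0, 0, 0, 0.8], [0, 0, -0.042, 0, 0, 0, 0.5]]]}}

```text
time_s: 2.6
eef_pos: [0.586, 0.1663, 0.0494]
eef_rot: [-0.0, 0.997, 0.083, -0.0]
wrist_force: [-0.2, -0.8, 0.2]
opening: 0.676
grasp_force: 0.0
```

Request:
{"api": "carry_out", "payload": {"plan": [[[0, 0, 0, 0, 0, 0, 0], [0, 0, 0, 0, 0, 0, 0], [0, 0, 0, 0, 0, 0, 0], [0, 0, 0, 0, 0, 0, 0], [0, 0, 0, 0, 0, 0, 0]]]}}

```text
time_s: 3.02
eef_pos: [0.5872, 0.1664, 0.0511]
eef_rot: [-0.0, 0.997, 0.083, 0.001]
wrist_force: [-1.2, 0.5, 5.6]
opening: 0.26
grasp_force: 60.8
```

Request:
{"api": "carry_out", "payload": {"plan": [[[0, 0, 0.01, 0, 0, 0, 0], [0, 0, 0.03, 0, 0, 0, 0], [0, 0, 0.06, 0, 0, 0, 0], [0, 0, 0.1, 0, 0, 0, 0], [0, 0, 0.14, 0, 0, 0, 0]]]}}

```text
time_s: 3.43
eef_pos: [0.5845, 0.1661, 0.19]
eef_rot: [-0.0, 0.997, 0.083, -0.002]
wrist_force: [0.9, -0.1, -1.3]
opening: 0.26
grasp_force: 59.8
```

Run:
```python
from h import *
c=camera("side");save(c,"lift.png",1.2)
```

```text
(no output)
```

View pics/lift.png

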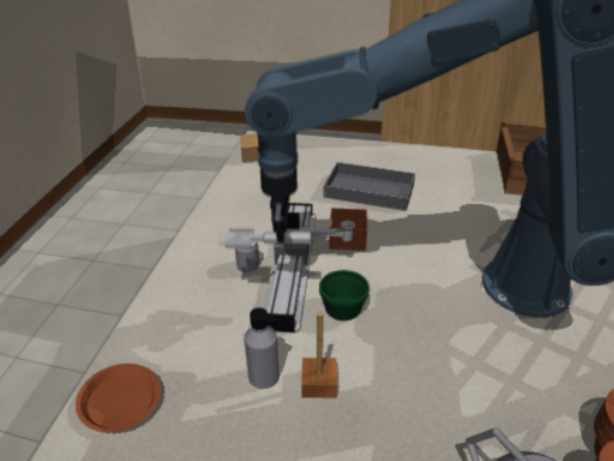

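The picture shows the trowel held level above the track at about (270,238), clear of the carriage, with the mister, tin and pots undisturbed.

Request:
{"api": "carry_out", "payload": {"plan": [[[-0.0125, -0.0361, 0.008, 0, 0, -0.018, 0], [-0.025, -0.0722, 0.016, 0, 0, -0.036, 0], [-0.0375, -0.1083, 0.024, 0, 0, -0.053, 0], [-0.05, -0.1444, 0.024, 0, 0, -0.07, 0], [-0.0625, -0.1805, 0.024, 0, 0, -0.088, 0]]]}}

```text
time_s: 3.9
eef_pos: [0.5228, -0.0155, 0.2143]
eef_rot: [0.0, 0.999, 0.039, 0.001]
wrist_force: [0.5, -1.4, -1.7]
opening: 0.26
grasp_force: 59.9
```

Request:
{"api": "carry_out", "payload": {"plan": [[[-0.0125, -0.0361, 0, 0, 0, -0.018, 0], [-0.025, -0.0722, 0, 0, 0, -0.036, 0], [-0.0375, -0.1083, 0, 0, 0, -0.053, 0], [-0.05, -0.1444, 0, 0, 0, -0.07, 0], [-0.0625, -0.1805, 0, 0, 0, -0.088, 0]]]}}

```text
time_s: 4.32
eef_pos: [0.4598, -0.1961, 0.2137]
eef_rot: [0.0, 1.0, -0.005, 0.0]
wrist_force: [0.6, -0.7, -1.2]
opening: 0.257
grasp_force: 59.9
```

Request:
{"api": "carry_out", "payload": {"plan": [[[-0.0125, -0.0361, 0, 0, 0, -0.018, 0], [-0.025, -0.0722, 0, 0, 0, -0.036, 0], [-0.0375, -0.1083, 0, 0, 0, -0.053, 0], [-0.05, -0.1444, 0, 0, 0, -0.07, 0], [-0.0625, -0.1805, 0, 0, 0, -0.088, 0]]]}}

```text
time_s: 4.73
eef_pos: [0.3973, -0.3767, 0.2136]
eef_rot: [0.0, 0.999, -0.049, 0.0]
wrist_force: [0.9, -0.0, -1.6]
opening: 0.26
grasp_force: 59.9
```

Request:
{"api": "carry_out", "payload": {"plan": [[[0, 0, -0.02, 0, 0, 0, 0], [0, 0, -0.05, 0, 0, 0, 0], [0, 0, -0.08, 0, 0, 0, 0], [0, 0, -0.11, 0, 0, 0, 0], [0, 0, -0.14, 0, 0, 0, 0]]]}}

```text
time_s: 5.15
eef_pos: [0.3982, -0.3752, 0.0724]
eef_rot: [0.0, 0.999, -0.049, 0.0]
wrist_force: [-0.1, -0.4, -3.1]
opening: 0.259
grasp_force: 59.9
```

Run:
```python
from h import *
c=camera("side");save(c,"tray.png",1.2);W=world(c)
o=get_obs();print(o["eef_pos"],o["wrist_force"])
c=camera("top");save(c,"trayt.png",1.2)
```

```text
[ 0.39551907 -0.37158673  0.06607916] [-2.93869496  3.1219579  -5.55515048]
```

View pics/tray.png

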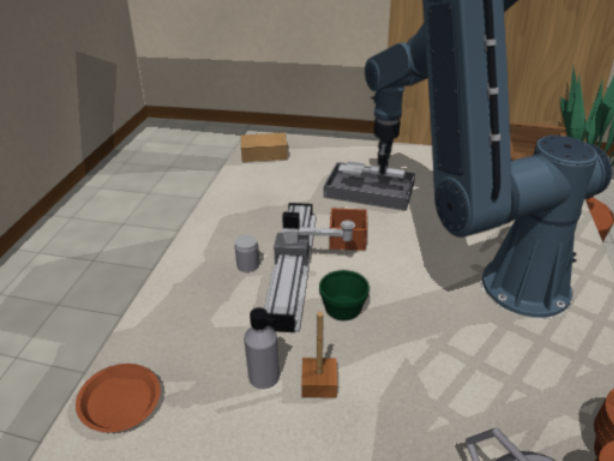

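The trowel hovers in the tray at about (370,172), lying along its long axis. I'll lower it the rest of the way.

Request:
{"api": "carry_out", "payload": {"plan": [[[0, 0, -0.02, 0, 0, 0, 0], [0, 0, -0.035, 0, 0, 0, 0], [0, 0, -0.045, 0, 0, 0, 0], [0, 0, -0.052, 0, 0, 0, 0], [0, 0, -0.056, 0, 0, 0, 0]]]}}

```text
time_s: 5.67
eef_pos: [0.3987, -0.3756, 0.0177]
eef_rot: [0.0, 0.999, -0.049, 0.0]
wrist_force: [-0.1, -0.1, -2.1]
opening: 0.261
grasp_force: 60.0
```

Request:
{"api": "carry_out", "payload": {"plan": [[[0, 0, -0.001, 0, 0, 0, 0], [0, 0, -0.002, 0, 0, 0, 0], [0, 0, -0.003, 0, 0, 0, 0], [0, 0, -0.003, 0, 0, 0, 0], [0, 0, -0.003, 0, 0, 0, 0]]]}}

```text
time_s: 6.08
eef_pos: [0.3987, -0.3755, 0.0148]
eef_rot: [0.0, 0.999, -0.049, 0.0]
wrist_force: [-0.9, 0.5, -2.5]
opening: 0.258
grasp_force: 60.0
```

Request:
{"api": "carry_out", "payload": {"plan": [[[0, 0, -0.001, 0, 0, 0, 0], [0, 0, -0.002, 0, 0, 0, 0], [0, 0, -0.003, 0, 0, 0, 0], [0, 0, -0.004, 0, 0, 0, 0], [0, 0, -0.004, 0, 0, 0, 0]]]}}

```text
time_s: 6.5
eef_pos: [0.3984, -0.3753, 0.0111]
eef_rot: [-0.0, 0.999, -0.049, -0.0]
wrist_force: [-3.4, 3.1, 8.9]
opening: 0.262
grasp_force: 61.0
```

Request:
{"api": "carry_out", "payload": {"plan": [[[0, 0, 0, 0, 0, 0, 0.6], [0, 0, 0, 0, 0, 0, 0.6], [0, 0, 0, 0, 0, 0, 0.6], [0, 0, 0.01, 0, 0, 0, 0.6], [0, 0, 0.04, 0, 0, 0, 0.6]]]}}

```text
time_s: 6.92
eef_pos: [0.3963, -0.3723, 0.0471]
eef_rot: [-0.003, 0.999, -0.049, -0.003]
wrist_force: [-1.2, 1.2, -0.6]
opening: 0.602
grasp_force: 0.0
```

Request:
{"api": "carry_out", "payload": {"plan": [[[0, 0, 0.035, 0, 0, 0, 0.8], [0, 0, 0.07, 0, 0, 0, 0.8], [0, 0, 0.105, 0, 0, 0, 0.8], [0, 0, 0.14, 0, 0, 0, 0.8], [0, 0, 0.17, 0, 0, 0, 0.8]]]}}

```text
time_s: 7.33
eef_pos: [0.3987, -0.3754, 0.2238]
eef_rot: [0.001, 0.999, -0.049, 0.001]
wrist_force: [0.7, 0.1, 0.4]
opening: 0.803
grasp_force: 0.0
```

Request:
{"api": "carry_out", "payload": {"plan": [[[0.0165, 0.033, 0, 0, 0, 0.02, 0.8], [0.033, 0.066, 0, 0, 0, 0.04, 0.8], [0.0495, 0.099, 0, 0, 0, 0.06, 0.8], [0.066, 0.132, 0, 0, 0, 0.08, 0.8], [0.0825, 0.165, 0, 0, 0, 0.102, 0.8]]]}}

```text
time_s: 7.75
eef_pos: [0.4814, -0.2087, 0.2212]
eef_rot: [0.0, 1.0, 0.003, 0.0]
wrist_force: [-0.3, -0.0, 0.5]
opening: 0.802
grasp_force: 0.0
```

Run:
```python
from h import *
c=camera("top");save(c,"rel.png",1.2);W=world(c);P=W[(W[...,0]>.31)&(W[...,0]<.57)&(W[...,1]<-.32)&(W[...,1]>-.45)&(W[...,2]>.013)&(W[...,2]<.04)]
print(len(P),cv2.minAreaRect((P[:,:2]*1e3).astype(np.float32)),np.percentile(P[:,2],[5,50,95]))
m=(W[...,2]>.145)&(W[...,2]<.165)&(abs(W[...,0]-.6)<.05)&(abs(W[...,1]-.02)<.04);P=W[m];print(len(P),P.mean(0))
```

```text
205 ((435.4676513671875, -407.1507568359375), (94.89585876464844, 254.5697479248047), 85.54032897949219) [0.01437178 0.02618962 0.0377218 ]
111 [0.59603131 0.01911966 0.1555785 ]
```

View pics/rel.png

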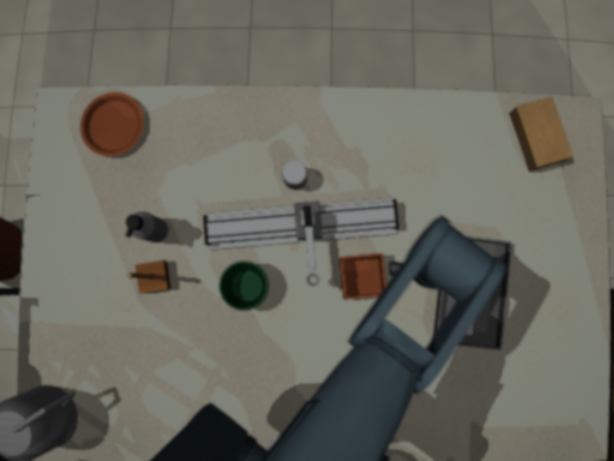

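The arm covers the tray (pixels 370–510, 220–350), so I'll check the trowel later. The fin is still at (0.596, 0.019), so I'll go on to it.

Request:
{"api": "carry_out", "payload": {"plan": [[[0.0165, 0.033, 0, 0, 0, 0.02, 0.8], [0.033, 0.066, 0, 0, 0, 0.04, 0.8], [0.0495, 0.099, 0, 0, 0, 0.06, 0.8], [0.066, 0.132, 0, 0, 0, 0.08, 0.8], [0.0825, 0.165, 0, 0, 0, 0.102, 0.8]]]}}

```text
time_s: 8.22
eef_pos: [0.564, -0.0437, 0.2211]
eef_rot: [0.0, 0.999, 0.054, 0.0]
wrist_force: [1.1, -1.0, 0.4]
opening: 0.798
grasp_force: 0.0
```

Request:
{"api": "carry_out", "payload": {"plan": [[[0.0165, 0.0325, 0, 0, 0, 0, 0.8], [0.0325, 0.063, 0, 0, 0, 0, 0.8], [0.0325, 0.063, -0.02, 0, 0, 0, 0.8], [0.0325, 0.063, -0.04, 0, 0, 0, 0.8], [0.0325, 0.063, -0.065, 0, 0, 0, 0.8]]]}}

```text
time_s: 8.63
eef_pos: [0.5972, 0.0185, 0.1565]
eef_rot: [0.0, 0.999, 0.054, 0.002]
wrist_force: [0.1, -0.0, -0.0]
opening: 0.804
grasp_force: 0.0
```

Run:
```python
from h import *
print(get_obs()["eef_pos"],get_obs()["eef_rot"])
c=camera("top");W=world(c)
# trowel in tray
m=(W[...,0]>.32)&(W[...,0]<.55)&(W[...,1]<-.31)&(W[...,1]>-.445)&(W[...,2]>.0125)&(W[...,2]<.04)
n,l,s,_=cv2.connectedComponentsWithStats(m.astype(np.uint8)); i=1+np.argmax(s[1:,4]);P=W[l==i]
print(len(P),cv2.minAreaRect((P[:,:2]*1e3).astype(np.float32)),np.percentile(P[:,2],[5,50,95]))
c=camera("side");W=world(c)
m=(W[...,0]>.31)&(W[...,0]<.56)&(W[...,1]<-.31)&(W[...,1]>-.445)&(W[...,2]>.0125)&(W[...,2]<.04)
P=W[m];print(len(P),cv2.minAreaRect((P[:,:2]*1e3).astype(np.float32)),np.percentile(P[:,2],[5,50,95]))
# track direction from the first and current top heights
W=np.load("top0.npy");m=(abs(W[...,2]-.045)<.005)&(abs(W[...,0]-.59)<.07)&(abs(W[...,1]-.03)<.25)&((W[...,1]<-.03)|(abs(W[...,1]-.09)<.03)|(W[...,1]>.21))
P=W[m][:,:2]; P=P[np.abs(P[:,0]-.597+.107*(P[:,1]-.019))<.036]
r=cv2.minAreaRect((P*1e3).astype(np.float32));print(len(P),r,cv2.fitLine(P.astype(np.float32),cv2.DIST_HUBER,0,.01,.01).ravel())
```

```text
[0.5971627  0.01847018 0.15648217] [4.00962546e-04 9.98522720e-01 5.43094012e-02 1.64465294e-03]
565 ((430.5835876464844, -376.2264709472656), (62.099727630615234, 192.19442749023438), 85.45844268798828) [0.01295073 0.0203616  0.02936674]
399 ((434.83660888671875, -377.6020202636719), (251.45570373535156, 133.81732177734375), 0.8241496086120605) [0.01317519 0.02117565 0.03597448]
1810 ((595.704833984375, 36.86079406738281), (69.73265075683594, 462.728759765625), 5.786719799041748) [ 0.10129983 -0.99485594  0.5990036  -0.00351203]
```

The trowel lies flat in the tray: centred at (0.431, -0.376), heights about 13–29 mm. The track runs at 5.8°. Next I grip the fin.

Request:
{"api": "carry_out", "payload": {"plan": [[[0, 0, -0.015, 0, 0, 0, 0.8], [0, 0, -0.03, 0, 0, 0, 0.8], [0, 0, -0.036, 0, 0, 0, 0.8], [0, 0, -0.036, 0, 0, 0, 0.6], [0, 0, -0.036, 0, 0, 0, 0.3]]]}}

```text
time_s: 9.15
eef_pos: [0.5963, 0.0175, 0.1204]
eef_rot: [0.0, 0.999, 0.053, 0.0]
wrist_force: [-0.3, 1.1, 0.2]
opening: 0.53
grasp_force: 0.0
```

Request:
{"api": "carry_out", "payload": {"plan": [[[0, 0, 0, 0, 0, 0, 0], [0, 0, 0, 0, 0, 0, 0], [0, 0, 0, 0, 0, 0, 0], [0, 0, 0, 0, 0, 0, 0], [0, 0, 0, 0, 0, 0, 0]]]}}

```text
time_s: 9.57
eef_pos: [0.5968, 0.0174, 0.1209]
eef_rot: [0.0, 0.999, 0.053, 0.001]
wrist_force: [-2.2, -1.1, 6.5]
opening: 0.202
grasp_force: 60.4
```

Request:
{"api": "carry_out", "payload": {"plan": [[[-0.001, 0.01, 0, 0, 0, 0, 0], [-0.003, 0.03, 0, 0, 0, 0, 0], [-0.0055, 0.055, 0, 0, 0, 0, 0], [-0.008, 0.08, 0, 0, 0, 0, 0], [-0.0105, 0.105, 0, 0, 0, 0, 0]]]}}

```text
time_s: 9.98
eef_pos: [0.5859, 0.1222, 0.1209]
eef_rot: [0.001, 0.999, 0.053, 0.001]
wrist_force: [-2.7, -6.0, 7.2]
opening: 0.204
grasp_force: 60.6
```

Request:
{"api": "carry_out", "payload": {"plan": [[[-0.002, 0.02, 0, 0, 0, 0, 0], [-0.004, 0.04, 0, 0, 0, 0, 0], [-0.005, 0.05, 0, 0, 0, 0, 0], [-0.0055, 0.054, 0, 0, 0, 0, 0], [-0.0055, 0.054, 0, 0, 0, 0, 0]]]}}

```text
time_s: 10.4
eef_pos: [0.58, 0.1782, 0.1209]
eef_rot: [-0.0, 0.999, 0.054, 0.001]
wrist_force: [-5.0, 3.2, 8.1]
opening: 0.205
grasp_force: 60.8
```

```bash
cat > m.py <<'E'
from h import *
print(get_obs()["eef_pos"],get_obs()["wrist_force"])
for n in("top","side"):
    c=camera(n);W=world(c);save(c,n+"_m.png",1.2)
    near=np.hypot(W[...,0]-.441,W[...,1]-.163)
    for k,lo,hi,R in(("sleeve",.118,.14,.035),("rim",.064,.083,.075)):
        P=W[(W[...,2]>lo)&(W[...,2]<hi)&(near<R)]
        if len(P)>5:
            q=(P[:,:2]*1e3).astype(np.float32)
            r=cv2.minAreaRect(q);e=cv2.minEnclosingCircle(q);print(n,k,len(P),np.round(r[0],1),np.round(r[1],1),"circ",np.round(e[0],1),round(e[1],1),"mean",np.round(P.mean(0)*1e3,1))
E
python3 m.py
```

```text
[0.5800495  0.17822819 0.1209063 ] [-5.03657609  3.17571128  8.11738119]
top rim 130 [444.3 146.6] [107.8  77.8] circ [442.3 161.3] 56.9 mean [435.7 129.1  72.7]
side sleeve 92 [440.3 164.9] [33.  34.5] circ [442.7 162.4] 20.5 mean [441.  162.4 127. ]
side rim 286 [438.  169.1] [118.8 101.8] circ [442. 162.] 59.9 mean [432.8 181.5  70.9]
```

View pics/top_m.png

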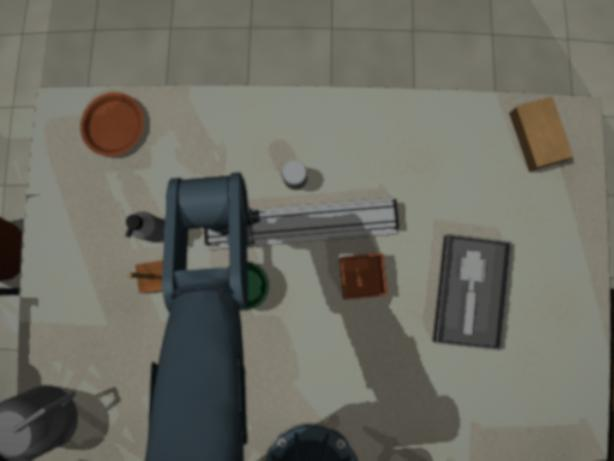

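The top view shows the trowel flat in the tray at (471,290) and the square pot and tin unmoved. The side depth puts the sleeve at (441,163), over the pot centre at (441,163). I'll release the fin and go to the stake.

Request:
{"api": "carry_out", "payload": {"plan": [[[0, 0, 0, 0, 0, 0, 0.6], [0, 0, 0, 0, 0, 0, 0.6], [0, 0, 0, 0, 0, 0, 0.6], [0, 0, 0.015, 0, 0, 0, 0.6], [0, 0, 0.05, 0, 0, 0, 0.6]]]}}

```text
time_s: 10.92
eef_pos: [0.5763, 0.176, 0.1642]
eef_rot: [0.0, 0.999, 0.053, -0.005]
wrist_force: [0.6, -0.4, -0.5]
opening: 0.596
grasp_force: 0.0
```

Request:
{"api": "carry_out", "payload": {"plan": [[[0, 0, 0.035, 0, 0, 0, 0.6], [0, 0, 0.07, 0, 0, 0, 0.6], [0, 0, 0.1, 0, 0, 0, 0.6], [-0.02, 0.035, 0.1, 0, 0, 0, 0.8], [-0.04, 0.07, 0.1, 0, 0, 0, 0.8]]]}}

```text
time_s: 11.33
eef_pos: [0.542, 0.246, 0.2722]
eef_rot: [-0.0, 0.999, 0.051, 0.003]
wrist_force: [-0.8, 1.0, -0.6]
opening: 0.802
grasp_force: 0.0
```

Request:
{"api": "carry_out", "payload": {"plan": [[[-0.02, 0.035, 0, 0, 0, 0, 0.8], [-0.04, 0.07, 0, 0, 0, 0, 0.8], [-0.06, 0.105, 0, 0, 0, 0, 0.8], [-0.08, 0.14, 0, 0, 0, 0, 0.8], [-0.082, 0.142, 0, 0, 0, 0, 0.8]]]}}

```text
time_s: 11.75
eef_pos: [0.4541, 0.3938, 0.2692]
eef_rot: [-0.001, 0.998, 0.056, -0.001]
wrist_force: [-0.5, -0.4, 1.0]
opening: 0.801
grasp_force: 0.0
```

```bash
python3 m.py
python3 - <<'E'
from h import *
c=camera("side");W=world(c);o=get_obs()
m=(np.hypot(W[...,0]-.458,W[...,1]-.39)<.03)&(W[...,2]>.06)&(W[...,2]<.195);P=W[m]
for lo in(.06,.11,.16):
    Q=P[(P[:,2]>lo)&(P[:,2]<lo+.04)];print(lo,len(Q),np.round([(Q[:,:2].min(0)+Q[:,:2].max(0))*500,np.median(Q[:,:2],0)*1e3],1))
E
```

```text
[0.4541099  0.39376748 0.2692017 ] [-0.49429876 -0.41182085  1.03779179]
top sleeve 100 [442.2 165.4] [29.  32.6] circ [441.9 165. ] 16.7 mean [441.8 165.8 128.8]
top rim 268 [440.6 163.6] [110.7 114. ] circ [440.8 162.8] 58.4 mean [437.8 165.2  72.5]
side sleeve 95 [440.6 164.9] [32.5 34.1] circ [439.2 163.9] 18.2 mean [441.2 161.9 126.5]
side rim 229 [422.6 171.9] [117.9  72.5] circ [440.9 163.3] 59.2 mean [420.5 181.   71.1]
0.06 59 [[457.4 394.4]
 [457.  393.9]]
0.11 63 [[457.1 391.9]
 [457.2 393.3]]
0.16 69 [[457.6 392.1]
 [457.7 393.1]]
```

View pics/side_m.png

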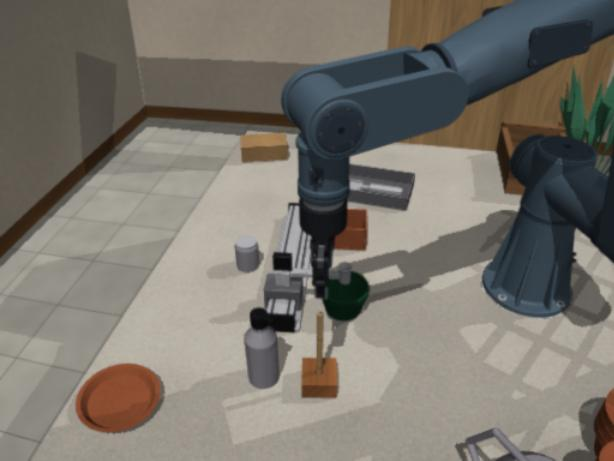

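The side view shows the open gripper, tip at (320,293), straight above the stake top at (320,315). The sleeve stands over the pot at (345,275).

Request:
{"api": "carry_out", "payload": {"plan": [[[0, 0, -0.03, 0, 0, 0, 0.8], [0, 0, -0.06, 0, 0, 0, 0.8], [0, 0, -0.09, 0, 0, 0, 0.8], [0, 0, -0.115, 0, 0, 0, 0.8], [0, 0, -0.13, 0, 0, 0, 0.7]]]}}

```text
time_s: 12.32
eef_pos: [0.4578, 0.3858, 0.1357]
eef_rot: [0.001, 0.999, 0.052, -0.002]
wrist_force: [-0.6, -0.9, 0.5]
opening: 0.704
grasp_force: 0.0
```

Request:
{"api": "carry_out", "payload": {"plan": [[[0, 0, 0, 0, 0, 0, 0.5], [0, 0, 0, 0, 0, 0, 0.3], [0, 0, 0, 0, 0, 0, 0.2], [0, 0, 0, 0, 0, 0, 0.1], [0, 0, 0, 0, 0, 0, 0]]]}}

```text
time_s: 12.73
eef_pos: [0.4594, 0.3891, 0.1413]
eef_rot: [-0.001, 0.999, 0.053, 0.002]
wrist_force: [1.1, -0.2, 3.2]
opening: 0.124
grasp_force: 58.6
```

Request:
{"api": "carry_out", "payload": {"plan": [[[0, 0, 0, 0, 0, 0, 0], [0, 0, 0, 0, 0, 0, 0], [0, 0, 0, 0, 0, 0, 0], [0, 0, 0.002, 0, 0, 0, 0], [0, 0, 0.005, 0, 0, 0, 0]]]}}

```text
time_s: 13.15
eef_pos: [0.4579, 0.3889, 0.1444]
eef_rot: [-0.0, 0.999, 0.053, 0.0]
wrist_force: [1.7, 1.5, -2.2]
opening: 0.122
grasp_force: 58.3
```

Request:
{"api": "carry_out", "payload": {"plan": [[[0, 0, 0.02, 0, 0, 0, 0], [0, 0, 0.05, 0, 0, 0, 0], [0, 0, 0.08, 0, 0, 0, 0], [0, 0, 0.115, 0, 0, 0, 0], [0, 0, 0.145, 0, 0, 0, 0]]]}}

```text
time_s: 13.57
eef_pos: [0.4575, 0.3888, 0.2913]
eef_rot: [-0.0, 0.999, 0.054, -0.0]
wrist_force: [-0.2, 0.7, 0.6]
opening: 0.12
grasp_force: 58.6
```

Request:
{"api": "carry_out", "payload": {"plan": [[[-0.001, -0.02, 0, 0, 0, 0, 0], [-0.003, -0.05, 0, 0, 0, 0, 0], [-0.005, -0.08, 0, 0, 0, 0, 0], [-0.007, -0.11, 0, 0, 0, 0, 0], [-0.009, -0.13, 0, 0, 0, 0, 0]]]}}

```text
time_s: 13.98
eef_pos: [0.4482, 0.2567, 0.2892]
eef_rot: [0.0, 0.999, 0.053, -0.0]
wrist_force: [0.3, 0.2, -0.0]
opening: 0.123
grasp_force: 58.7
```

Request:
{"api": "carry_out", "payload": {"plan": [[[-0.002, -0.025, 0, 0, 0, 0, 0], [-0.004, -0.05, 0, 0, 0, 0, 0], [-0.006, -0.075, 0, 0, 0, 0, 0], [-0.007, -0.09, 0, 0, 0, 0, 0], [-0.008, -0.096, 0, 0, 0, 0, 0]]]}}

```text
time_s: 14.4
eef_pos: [0.4406, 0.161, 0.2893]
eef_rot: [0.0, 0.999, 0.052, -0.0]
wrist_force: [-0.1, 0.3, -1.7]
opening: 0.126
grasp_force: 58.7
```

Run:
```python
from h import *
c=camera("side");c=camera("side");W=world(c);o=get_obs();print(o["eef_pos"],o["opening"],o["wrist_force"])
m=(np.hypot(W[...,0]-.441,W[...,1]-.165)<.045)&(W[...,2]>.08)&(W[...,2]<.36)
P=W[m]
for lo in(.085,.115,.125,.14,.16,.18,.2,.22,.24,.26):
    Q=P[(P[:,2]>lo)&(P[:,2]<lo+.02)]
    if len(Q)>3: print(lo,len(Q),np.round([*(Q[:,:2].min(0)*1e3),*(Q[:,:2].max(0)*1e3),*np.median(Q[:,:2],0)*1e3],1))
cv2.imwrite("pics/sl.png",cv2.resize(c["pixels"][150:290,220:360,::-1],None,fx=4,fy=4,interpolation=2))
```

```text
[0.44077532 0.16224188 0.28938985] 0.12278397071364729 [-0.13369571  0.20806658  0.67590609]
0.085 61 [429.8 167.4 483.8 177.6 446.  173.5]
0.115 110 [423.9 148.4 477.8 181.6 440.8 159.2]
0.125 61 [423.9 148.4 457.3 181.6 440.4 158.5]
0.16 24 [433.5 160.5 444.5 169.1 438.4 164.8]
0.18 27 [432.7 160.6 443.1 169.1 437.4 165. ]
0.2 31 [432.6 159.7 443.7 170.4 438.  164.8]
0.22 32 [433.5 161.  444.4 169.5 438.2 164.6]
0.24 31 [434.4 160.8 444.9 170.5 439.2 165. ]
0.26 33 [433.  160.  443.6 169.2 437.8 164.4]
```

View pics/sl.png

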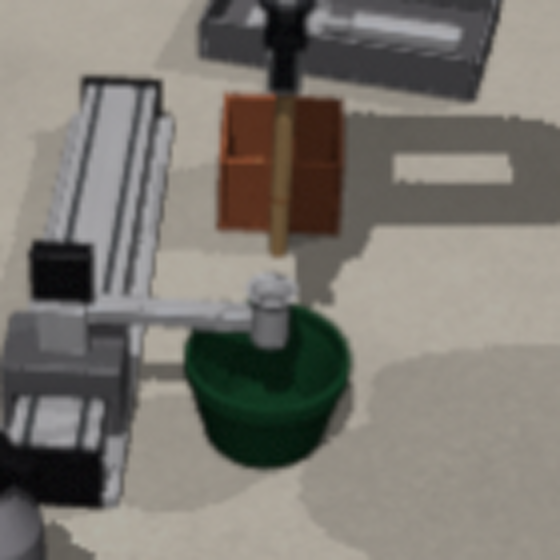

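The stake hangs vertical at about (280,170) in the crop. Its lower end is at (278,250), just above the sleeve mouth at (270,285). The depth data says it needs about +2 mm in x and +1.5 mm in y.

Request:
{"api": "carry_out", "payload": {"plan": [[[0.002, 0.0015, 0, 0, 0, 0, 0], [0.002, 0.0015, -0.01, 0, 0, 0, 0], [0.002, 0.0015, -0.02, 0, 0, 0, 0], [0.002, 0.0015, -0.035, 0, 0, 0, 0], [0.002, 0.0015, -0.045, 0, 0, 0, 0]]]}}

```text
time_s: 14.92
eef_pos: [0.4419, 0.1649, 0.2418]
eef_rot: [0.0, 0.999, 0.054, -0.001]
wrist_force: [-1.0, 0.5, -0.9]
opening: 0.122
grasp_force: 58.7
```

Request:
{"api": "carry_out", "payload": {"plan": [[[0, 0, -0.005, 0, 0, 0, 0], [0, 0, -0.01, 0, 0, 0, 0], [0, 0, -0.015, 0, 0, 0, 0], [0, 0, -0.02, 0, 0, 0, 0], [0, 0, -0.025, 0, 0, 0, 0]]]}}

```text
time_s: 15.33
eef_pos: [0.4432, 0.1643, 0.2192]
eef_rot: [-0.0, 0.999, 0.053, 0.0]
wrist_force: [0.5, -0.3, 0.9]
opening: 0.122
grasp_force: 58.7
```

Request:
{"api": "carry_out", "payload": {"plan": [[[0, 0, -0.01, 0, 0, 0, 0], [0, 0, -0.02, 0, 0, 0, 0], [0, 0, -0.03, 0, 0, 0, 0], [0, 0, -0.04, 0, 0, 0, 0], [0, 0, -0.05, 0, 0, 0, 0]]]}}

```text
time_s: 15.75
eef_pos: [0.4427, 0.1642, 0.168]
eef_rot: [0.0, 0.999, 0.053, -0.0]
wrist_force: [-0.2, -0.2, -0.6]
opening: 0.124
grasp_force: 58.7
```

Request:
{"api": "carry_out", "payload": {"plan": [[[0, 0, -0.008, 0, 0, 0, 0], [0, 0, -0.016, 0, 0, 0, 0], [0, 0, -0.022, 0, 0, 0, 0], [0, 0, -0.026, 0, 0, 0, 0], [0, 0, -0.027, 0, 0, 0, 0]]]}}

```text
time_s: 16.17
eef_pos: [0.4426, 0.1642, 0.1415]
eef_rot: [0.0, 0.999, 0.053, -0.001]
wrist_force: [-0.7, 0.3, -0.3]
opening: 0.122
grasp_force: 58.7
```

Request:
{"api": "carry_out", "payload": {"plan": [[[0, 0, -0.001, 0, 0, 0, 0], [0, 0, -0.002, 0, 0, 0, 0], [0, 0, -0.003, 0, 0, 0, 0], [0, 0, -0.003, 0, 0, 0, 0], [0, 0, -0.003, 0, 0, 0, 0]]]}}

```text
time_s: 16.58
eef_pos: [0.4431, 0.1643, 0.1395]
eef_rot: [-0.0, 0.999, 0.053, 0.0]
wrist_force: [-0.7, 0.5, 0.2]
opening: 0.121
grasp_force: 58.7
```

Request:
{"api": "carry_out", "payload": {"plan": [[[0, 0, -0.0005, 0, 0, 0, 0], [0, 0, -0.001, 0, 0, 0, 0], [0, 0, -0.0015, 0, 0, 0, 0], [0, 0, -0.002, 0, 0, 0, 0], [0, 0, -0.002, 0, 0, 0, 0]]]}}

```text
time_s: 17.0
eef_pos: [0.4431, 0.1643, 0.1374]
eef_rot: [-0.0, 0.999, 0.053, 0.0]
wrist_force: [1.0, 0.3, 0.7]
opening: 0.124
grasp_force: 58.9
```

Request:
{"api": "carry_out", "payload": {"plan": [[[0, 0, -0.0005, 0, 0, 0, 0], [0, 0, -0.001, 0, 0, 0, 0], [0, 0, -0.0015, 0, 0, 0, 0], [0, 0, -0.0015, 0, 0, 0, 0], [0, 0, -0.0015, 0, 0, 0, 0]]]}}

```text
time_s: 17.42
eef_pos: [0.4439, 0.1644, 0.1372]
eef_rot: [-0.0, 0.999, 0.053, 0.001]
wrist_force: [-0.9, -0.2, 10.4]
opening: 0.121
grasp_force: 59.7
```

The stake is on the floor: 10 N, at the height expected. I'll release it and rise.

Request:
{"api": "carry_out", "payload": {"plan": [[[0, 0, 0.001, 0, 0, 0, 0.2], [0, 0, 0.001, 0, 0, 0, 0.3], [0, 0, 0.001, 0, 0, 0, 0.5], [0, 0, 0.001, 0, 0, 0, 0.6], [0, 0, 0.001, 0, 0, 0, 0.6]]]}}

```text
time_s: 17.83
eef_pos: [0.4427, 0.1642, 0.1365]
eef_rot: [0.0, 0.999, 0.053, -0.0]
wrist_force: [-0.5, 0.1, 0.7]
opening: 0.599
grasp_force: 0.0
```

Request:
{"api": "carry_out", "payload": {"plan": [[[0, 0, 0.02, 0, 0, 0, 0.6], [0, 0, 0.05, 0, 0, 0, 0.6], [0, 0, 0.085, 0, 0, 0, 0.6], [0, 0, 0.12, 0, 0, 0, 0.6], [0, 0, 0.15, 0, 0, 0, 0.6]]]}}

```text
time_s: 18.25
eef_pos: [0.443, 0.1643, 0.289]
eef_rot: [-0.0, 0.999, 0.053, 0.001]
wrist_force: [1.2, 0.5, 0.3]
opening: 0.602
grasp_force: 0.0
```

Request:
{"api": "carry_out", "payload": {"plan": [[[0, -0.035, 0, 0, 0, 0, 0.6], [0, -0.07, 0, 0, 0, 0, 0.6], [0, -0.105, 0, 0, 0, 0, 0.6], [0, -0.14, 0, 0, 0, 0, 0.6], [0, -0.175, 0, 0, 0, 0, 0.6]]]}}

```text
time_s: 18.67
eef_pos: [0.4426, -0.0121, 0.2868]
eef_rot: [0.0, 0.999, 0.054, 0.0]
wrist_force: [0.8, -0.6, 0.2]
opening: 0.599
grasp_force: 0.0
```

```bash
sed -i '1a camera("top")' m.py; python3 m.py
python3 - <<'E'
from h import *
c=camera("side");W=world(c);o=get_obs();print(o["time_s"],o["eef_pos"],o["dq"].max() if hasattr(o["dq"],"max") else o["dq"])
P=W[(np.hypot(W[...,0]-.441,W[...,1]-.165)<.03)&(W[...,2]>.135)&(W[...,2]<.21)];print("stake",len(P),P[:,2].max())
for lo in(.14,.16,.18):
    Q=P[(P[:,2]>lo)&(P[:,2]<lo+.02)];print(lo,len(Q),np.round(np.median(Q,0)*1e3,1) if len(Q) else "")
E
```

```text
[ 0.44285667 -0.01774886  0.28673952] [ 1.93201545 -5.18965257  1.22382582]
top sleeve 84 [442.2 165.2] [29.  32.3] circ [442.1 165.1] 16.7 mean [441.4 163.8 129.4]
top rim 265 [441.  163.9] [111.7 113.2] circ [440.4 163. ] 58.5 mean [437.3 165.   72.6]
side sleeve 89 [440.  164.9] [32.9 31.5] circ [439.  162.6] 19.1 mean [440.7 165.9 128. ]
side rim 306 [438.1 169.3] [116.  101.8] circ [441.6 162.7] 59.0 mean [434.  180.5  71.2]
18.8667 [ 0.44280076 -0.01147775  0.28657334] 0.04325312158604344
stake 93 0.19705519290882145
0.14 23 [440.6 168.2 149.7]
0.16 30 [440.7 168.3 170.5]
0.18 33 [441.6 166.8 190.9]
```

View pics/side_m.png

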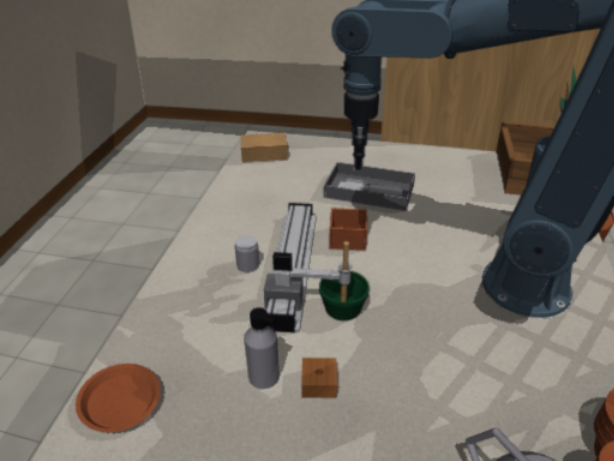

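The stake stands upright through the sleeve at (345,270), its top at about 0.197 m as expected on the pot floor. The mister, tin and both pots are where they were, and the arm is clear. I'm handing in.

```bash
python3 -c "
from bench import hand_in
print(hand_in())"
```

```text
the job is handed in; nothing more can be done
None
```

The job is handed in at about 19 s: the trowel lies flat in the tray, the sleeve is centred over the round pot to within about 2 mm, the stake stands through it on the pot floor, and in the last pictures both pots, the mister and the tin look unmoved.

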